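# Load the little cheese press

### The arm

A 6-joint arm with a two-finger parallel gripper is mounted at the origin on the work surface. World frame = base frame: x ahead of the robot, y to its left, z up, the work surface at z = 0. Lengths are in m, angles in rad, forces in N, time in s.
With the tool pointing down it reaches from about 0.35 to 0.775 m from the base axis. Payload 7.3 kg.
Tool frame: the origin (TCP) lies between the finger pads; the fingertips stand 14 mm ahead of it and the grasp point (between the pads) lies 5 mm behind it; z points along the fingers, y is the line along which they close (so a half turn about z gives the same grasp; the last joint's range is limited). The gripper opens to 92 mm and grips with 3 to 60 N. Pads are 19 mm wide; open, the fingers measure 130 mm over their backs; the gripper's body (75 mm by 190 mm) begins 47 mm behind the grasp point.
Start: joints at [1.086, 0.342, 1.524, -0, 1.275, -0.146], TCP at [0.174, 0.495, 0.202] pointing down, gripper open.
Joint ranges: [-2.53, 2.53], [-0.77, 2.02], [0.04, 2.7], [-1, 4.14], [0.28, 2.66], [-3.11, 3.11]. Speed limits (rad/s): [2.57, 2.57, 3.14, 3.14, 3.14, 3.14].

### API

Orientations are given as [roll, pitch, yaw] about the fixed x, y, z axes, in that order (R = Rz(yaw) Ry(pitch) Rx(roll)).
In Python, from cell import robot, eyes gives the robot as it stands. The module is installed in compiled form; this text tells all that it offers.
- The arm moves only by the shell command python3 -m handwheel 'ROWS' [FORCE]. ROWS is JSON, one flat list of numbers, 5 for each row, row after row: the shift along the world's x, y, z in mm, then the turn about the world's z in rad, then the opening, from 0 (shut) to 1 (fully open). In form: [x, y, z, spin, jaw, x, y, z, spin, jaw, ...]. A call has 1 to 8 rows; each row shifts and turns the commanded pose from where the row before left it; what a row does not reach is not made up. A row lasts 1/10 s, in which the tool goes at most 50 mm and 8.59 degrees, less where a joint would pass 70% of its speed; a pose out of reach is approached as far as the arm can. A call with a gripper value outside its range is refused whole. The fingers move at their own pace and stop on an object; FORCE is the grip in N (left out, the last holds). Time passes only in rows, so rows that do not move let the fingers close. It gives the time, the measured TCP pose, the force, the opening and the grip force at its end, in the units of the state.
- robot.observe(): the state, without advancing time (a new reading comes with each control period).
- eyes.read_camera(name): name is "side" or "top" or "wrist"; returns (picture, depth): 420x560x3 uint8, blue, green, red; 420x560 float32, m along the optical axis (not along the pixel's ray), 0 where there is no reading.
- eyes.calibration(name): a dict with "fx", "fy", "cx", "cy" (pixels), "dist_coeffs" ([k1, k2, p1, p2, k3] as OpenCV has them; the pictures are not rectified), "world_to_cam" (4x4, takes a point from world to camera coordinates). Camera axes: x right, y down, z forward; pixel columns grow to the right and rows downward; lengths in m; the calibration is good to about 2 mm. A picture is of the moment at which its call begins: read the wrist's pose just before it. calibration takes no time and is no camera call; for the wrist camera it gives the pose at the moment of the call.
- robot.hand_in(): hands the job in; it is judged then, once.
The state is a dict: "time": time; "qpos": joint angles; "qvel": joint speeds; "joint_efforts": joint torques, N m; "tool_pos": TCP position; "tool_rot": TCP orientation; "contact_force": force on the tool from outside, world axes, zero at the start; "torque": the same for the moment, N m; "opening": finger opening in m; "grip_force": force on a finger pad.
Only numpy, scipy, OpenCV 4.12 (cv2) and the standard library are available. Lean on these libraries where they do the work, as an engineer would, in place of code of your own. Each camera call takes 0.05 s, during which the arm holds its last target. There are 200 camera calls.

### The job

Load the cheese press on the kitchen table: put the closed steel mould in the pocket between the posts first, then the flat wooden spacer on top of it, then the wooden top board with its handle bar upward. Lower each one gently rather than dropping it, so that each lies square and flat, fully down on the one below. Leave the bread board, mug and jar where they are.

Things in the scene. Friction and masses are not known exactly. Their poses are not given: they have to be found in the camera images.
- press: Cheese press, fixed: wooden base board 120 (x) x 200 (y) x 20 mm with four round steel corner posts (14 mm thick, at x +-37, y +-54 mm) and two wooden end boards 52 mm wide (inner faces at y +-72 mm). Posts and end boards stand straight to 96 mm above the table, then taper outward, to guide parts in, up to 107 mm. Origin: underside centre, on the table; z up.
- pocket (a point): Centre of the floor of the press's pocket, on top of the base board, 20 mm above the table; axes as the press. The pocket between posts and end boards is 60 mm wide (x) and 144 mm long (y), open above, and open along its long sides between the posts (94 mm free), where the fingers have room.
- mould: Closed steel cheese mould, a box 56 mm (x) by 140 mm (y) by 48 mm high with rows of small holes in its long sides; 0.4 to 0.8 kg. Stands upright. Origin: centre of the underside, z up. Take it across its 56 mm width, in the upper half of its height.
- spacer: Flat wooden spacer, 56 mm (x) by 140 mm (y) by 18 mm thick, plain but for four thin dark lines across its top. Lies flat. Origin: centre of the underside, z up. It goes on the mould.
- top_board: Wooden top board, 56 mm (x) by 140 mm (y) by 14 mm thick, with a handle bar along the middle of its top, 22 mm wide (x), 80 mm long (y), its top 46 mm above the board's underside. Origin: centre of the underside, z up. It goes on the spacer, bar up.
- bread_board: Bystander: small wooden bread board 80 x 130 mm, 12 mm thick, wider than the press parts, with a dark spot near one end. Lies among the press parts. Origin: underside centre.
- mug: Bystander: white mug, 76 mm across, 85 mm tall, on the far side of the table. Origin: underside centre.
- jar: Bystander: glass jar with steel lid, 72 mm across, 100 mm tall, on the far side. Origin: underside centre.
Things that resemble listed ones, but are neither listed nor needed, are in the scene too. What is shaped like the spacer but pink is not meant.

How it is judged:
On the way, in this order (a step that is already met when the one before it is completed fails the run):
1. the mould lies fully down in the pocket (horizontal distance between mould and pocket below 0.005 m and z of mould in the frame of pocket between -0.004 and 0.004 m and angle between the y axis of mould and the y axis of pocket, either way round below 0.07 rad and angle between mould's own z axis and vertical below 0.05 rad), for 0.2 s.
2. the spacer lies flat on the mould, in the pocket (all of step 1 and horizontal distance between spacer and pocket below 0.005 m and z of spacer in the frame of pocket between 0.044 and 0.052 m and angle between the y axis of spacer and the y axis of pocket, either way round below 0.07 rad and angle between spacer's own z axis and vertical below 0.05 rad), for 0.2 s.
At the end, for the whole second after the job is handed in: Mould on the pocket floor, spacer on it (48 mm above the floor), top board on that (66 mm above the floor): each centred in the pocket within 5 mm, at its height within 4 mm, square with the press within 0.07 rad either way round, upright within 0.05 rad, and at rest (all of step 2 and horizontal distance between top_board and pocket below 0.005 m and z of top_board in the frame of pocket between 0.062 and 0.07 m and angle between the y axis of top_board and the y axis of pocket, either way round below 0.07 rad and angle between top_board's own z axis and vertical below 0.05 rad and linear speed of each of mould, spacer, top_board below 0.02 m/s); the robot touches nothing.
It fails at once if another thing on the table (bread board, mug, jar) is shifted by more than 40 mm (distance of any of bread_board, mug, jar from where it was at the start of the episode above 0.04 m).
It fails at once if a part is dropped into the press (faster than 0.5 m/s between its posts) ((horizontal distance between mould and pocket below 0.02 m and z of mould in the frame of pocket below 0.08 m and linear speed of mould above 0.5 m/s) or (horizontal distance between spacer and pocket below 0.02 m and z of spacer in the frame of pocket below 0.08 m and linear speed of spacer above 0.5 m/s) or (horizontal distance between top_board and pocket below 0.02 m and z of top_board in the frame of pocket below 0.08 m and linear speed of top_board above 0.5 m/s)).
It also fails if it takes over 72 s, if anything falls off the work surface, if the arm or the gripper's body presses on something with over 40 N, if the wrist force passes 120 N, or if a joint passes its speed limit or range.

## Working session

There is one attempt and no reset: what is moved stays moved. The work goes in short steps, Python scripts to look and compute and a shell command to move; the robot and the scene stay as the last step left them, time stands still between calls to the robot, and variables do not carry over. Pictures are saved under pics/ and viewed, at most 10 in all, crops included, and the job is handed in when it is done.

```bash
mkdir -p pics
cat > h.py <<'E'
import numpy as np, cv2
from cell import robot, eyes
def snap(n):
    c=eyes.calibration(n); im,d=eyes.read_camera(n); return im,d,c
def cloud(d,c):
    h,w=d.shape; u,v=np.meshgrid(np.arange(w),np.arange(h))
    K=np.array([[c['fx'],0,c['cx']],[0,c['fy'],c['cy']],[0,0,1.]])
    p=cv2.undistortPoints(np.stack([u,v],-1).reshape(-1,1,2).astype(float),K,np.array(c['dist_coeffs'])).reshape(h,w,2)
    P=np.dstack([p*d[...,None],d]); T=np.linalg.inv(np.array(c['world_to_cam']))
    return P@T[:3,:3].T+T[:3,3]
E
python3 - <<'E'
from h import *
for n in('top','side'):
    im,d,c=snap(n); cv2.imwrite(f'pics/{n}0.png',im); np.savez(f'{n}0.npz',im=im,d=d,P=cloud(d,c))
    print(n,np.linalg.inv(np.array(c['world_to_cam']))[:3,3],(d>0).mean())
s=robot.observe();print(s)
E
```

```text
top [0.47521145 0.06046927 1.1224831 ] 0.9960586734693877
side [0.38640584 1.16221545 1.32920139] 0.9960799319727891
{'time': 0.1, 'qpos': array([ 1.08598482e+00,  3.42661553e-01,  1.52492145e+00,  1.01647016e-06,
        1.27541645e+00, -1.45987060e-01]), 'qvel': array([-1.21053773e-03,  6.85118794e-05, -2.38683783e-03, -8.51347197e-04,
       -1.34219681e-03, -1.45331207e-03]), 'joint_efforts': array([ 1.98608148e-03, -4.32002163e+01, -2.44694602e+01,  7.19136139e-02,
        5.26797969e-02, -1.05311301e-04]), 'tool_pos': array([0.17428106, 0.49480075, 0.20111009]), 'tool_rot': array([-3.14020096e+00, -2.05607620e-04,  2.80276777e+00]), 'contact_force': array([ 0.12986929, -0.65046586,  0.52166672]), 'torque': array([ 0.0389233 , -0.04347941, -0.00846087]), 'grip_force': 0.0, 'opening': 0.09175707680532105}
```

View pics/top0.png

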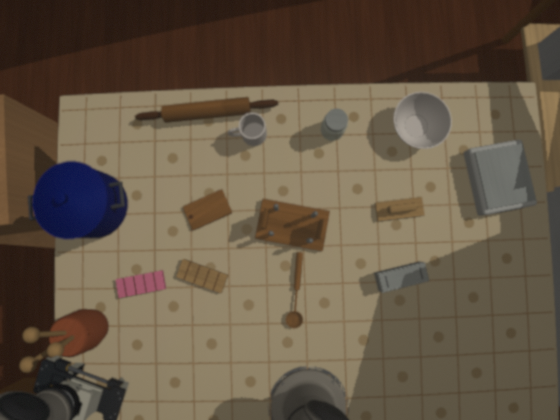

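View pics/side0.png

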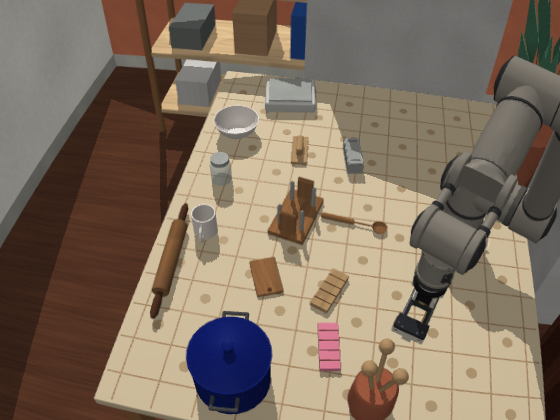

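The top view shows the press at (292,225), mould (402,277), top board (400,209), spacer (202,276), pink decoy (140,285), bread board (207,210), mug (252,127), jar (335,123) and a spoon at (297,290). The side view agrees with this: press (297,210), mould (353,155), top board (300,150).

```bash
cat > meas.py <<'E'
from h import *
def rect(P,m):
    q=P[m]; r=cv2.minAreaRect((q[:,:2]*1000).astype(np.float32))
    b=cv2.boxPoints(r); e=[b[1]-b[0],b[2]-b[1]]; e=sorted(e,key=np.linalg.norm)
    a=np.arctan2(e[1][1],e[1][0])-np.pi/2; a=(a+np.pi/2)%np.pi-np.pi/2
    return np.round(r[0],1),np.round([np.linalg.norm(x) for x in e],1),round(a,3),len(q),np.round(1000*np.percentile(q[:,2],[5,50,95]),1)
E
python3 - <<'E'
from meas import *
z=np.load('top0.npz');P=z['P'];im=z['im']
print('table z',[np.round(P[y,x]*1000,1) for x,y in((350,290),(230,300),(360,170))])
def roi(x0,y0,x1,y1,a,b):
    m=np.zeros(P.shape[:2],bool);m[y0:y1,x0:x1]=1
    return m&(P[...,2]>a)&(P[...,2]<b)
for n,r in dict(mould_hi=(368,255,438,300,.04,.07),mould=(368,255,438,300,.012,.07),top_lo=(368,190,432,228,.008,.02),top_hi=(368,190,432,228,.035,.06),spacer=(168,252,235,298,.01,.03),bread=(175,185,238,235,.006,.03),press_all=(240,190,340,260,.012,.2),press_base=(240,190,340,260,.014,.026),press_top=(240,190,340,260,.09,.12)).items():
    print(n,*rect(P,roi(*r)))
# posts clusters
m=roi(240,190,340,260,.085,.125).astype(np.uint8)
n,l,s,ce=cv2.connectedComponentsWithStats(m)
for i in range(1,n):
    q=P[l==i]; print('post',len(q),np.round(ce[i]),np.round(q.mean(0)*1000,1))
big=cv2.resize(im[180:310,160:440],None,fx=2.85,fy=2.85,interpolation=cv2.INTER_CUBIC)
cv2.imwrite('pics/zoom.png',cv2.convertScaleAbs(big,alpha=1.8))
E
```

```text
table z [array([ 3.274e+02, -1.312e+02, -1.000e-01]), array([308.4, 218.5,   0.7]), array([ 680.2, -177.5,   -5.9])]
mould_hi [ 364.4 -274. ] [ 57.2 140.9] 0.211 979 [43.  48.2 52. ]
mould [ 364.3 -273.7] [ 57.3 141.7] 0.209 1086 [29.3 47.8 51.9]
top_lo [ 561.  -285.7] [ 56.5 141.6] 0.091 674 [11.3 14.4 17.8]
top_hi [ 560.7 -283.7] [22.  81.8] 0.09 223 [39.9 45.6 49.7]
spacer [382.4 297.6] [ 57.5 138.4] -0.369 953 [15.4 18.9 22.4]
bread [578.8 282.6] [130.3 178. ] -0.098 1204 [ 8.7 12.8 16.3]
press_all [505.8  36.1] [157. 200.] -0.215 2913 [ 17.   21.  102.6]
press_base [505.7  36.1] [156.9 200. ] -0.214 2530 [16.9 20.7 24.1]
press_top [523.1  32.8] [ 85.4 167.3] -0.209 262 [ 95.6 103.4 108.2]
post 20 [275. 206.] [570.3  77.4 101.3]
post 92 [264. 217.] [540.2 107.6 102.5]
post 21 [315. 213.] [547.4 -28.1 101.5]
post 93 [321. 228.] [506.7 -43.  102.9]
post 21 [270. 233.] [498.7  92.8 101.1]
post 22 [310. 240.] [475.7 -12.3 101.3]
```

View pics/zoom.png

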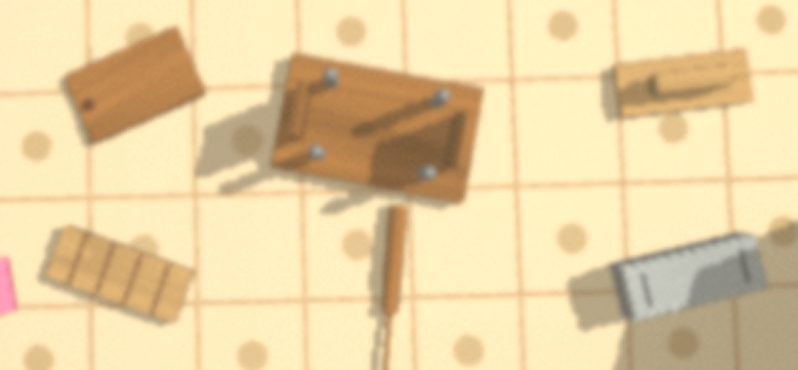

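The zoom confirms the layout, with the press posts at zoom pixels (331,77), (441,97), (316,152) and (428,172). The four post tops are 108 x 73.2 mm apart (108 x 74 expected), so the pocket centre is (523.1, 32.6) with yaw -0.214. The part sizes also match. I'll move to the mould first.

```bash
python3 -m handwheel '[30,-40,0,-0.128,1,30,-40,0,-0.128,1,30,-40,0,-0.128,1,30,-40,0,-0.128,1,30,-40,0,-0.128,1,30,-40,0,-0.128,1,30,-40,0,-0.128,1,30,-40,0,-0.128,1]' 40
python3 -m handwheel '[0,-45,0,0,1,0,-45,0,0,1,0,-45,0,0,1,0,-45,0,0,1,0,-45,0,0,1,0,-45,0,0,1,0,-45,0,0,1,0,-45,0,0,1]'
python3 -m handwheel '[-25,-45,0,0,1,-25,-44,0,0,1,0,0,0,0,1,0,0,0,0,1]'
```

```text
time: 0.9
tool_pos: [0.4151, 0.1733, 0.2016]
tool_rot: [-3.142, -0.0, 1.773]
contact_force: [0.8, 0.0, -0.1]
opening: 0.0917
grip_force: 0.0
time: 1.7
tool_pos: [0.4139, -0.1866, 0.2016]
tool_rot: [-3.142, -0.0, 1.779]
contact_force: [1.5, 1.5, -0.0]
opening: 0.0918
grip_force: 0.0
time: 2.1
tool_pos: [0.3648, -0.2725, 0.2013]
tool_rot: [-3.141, -0.001, 1.776]
contact_force: [0.3, 1.0, -0.4]
opening: 0.0917
grip_force: 0.0
```

Run:
```python
from meas import *
im,d,c=snap('wrist');P=cloud(d,c);cv2.imwrite('pics/w1.png',im)
print(np.round(np.linalg.inv(np.array(c['world_to_cam']))[:3],3))
x,y=P[...,0],P[...,1]
m=(P[...,2]>.04)&(P[...,2]<.056)&(abs(x-.364)<.06)&(abs(y+.274)<.1)
print(rect(P,m))
```

```text
[[ 0.979  0.194  0.059  0.349]
 [ 0.203 -0.938 -0.281 -0.198]
 [ 0.001  0.287 -0.958  0.385]]
(array([ 365.8, -276.6]), array([ 56.1, 139. ], dtype=float32), np.float32(0.199), 6901, array([43.6, 48.1, 49.4]))
```

View pics/w1.png

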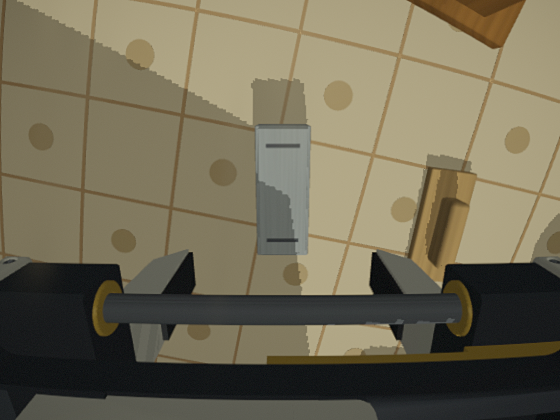

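The wrist view shows the mould at (283,190), between the open fingers, with the top board at (445,220). Its depth estimate agrees with the top view to 3 mm. I'll descend and grip.

```bash
python3 -m handwheel '[0.5,-3,-30,0,1,0,0,-40,0,1,0,0,-40,0,1,0,0,-30,0,1,0,0,-20,0,1,0,0,-10,0,1,0,0,0,0,0.5,0,0,0,0,0.5]' 40
python3 -m handwheel '[0,0,0,0,0.4,0,0,0,0,0.4,0,0,0,0,0.4,0,0,0,0,0.4]'
python3 -m handwheel '[0,0,5,0,0.4,0,0,15,0,0.4,0,0,30,0,0.4,0,0,30,0,0.4,0,0,30,0,0.4,0,0,30,0,0.4,0,0,0,0,0.4,0,0,0,0,0.4]'
```

```text
time: 2.95
tool_pos: [0.3669, -0.2748, 0.0325]
tool_rot: [3.141, 0.001, 1.78]
contact_force: [0.6, 0.2, 0.7]
opening: 0.0801
grip_force: 0.0
time: 3.35
tool_pos: [0.3661, -0.2752, 0.0321]
tool_rot: [3.141, 0.001, 1.779]
contact_force: [-0.4, 0.4, -0.3]
opening: 0.0482
grip_force: 0.0
time: 4.15
tool_pos: [0.3661, -0.2751, 0.1723]
tool_rot: [3.141, 0.001, 1.779]
contact_force: [-0.3, -0.5, 0.4]
opening: 0.0367
grip_force: 0.0
```

Run:
```python
from meas import *
im,d,c=snap('wrist');P=cloud(d,c);i2,d2,c2=snap('top');i3,_,_=snap('side')
cv2.imwrite('pics/w2.png',np.hstack([cv2.resize(im,(400,300)),cv2.resize(i2[200:350,340:500],(400,300))]))
s=robot.observe();print(s['opening'],s['grip_force'],s['contact_force'])
for Q in(P,cloud(d2,c2)):
    x,y=Q[...,0],Q[...,1]
    m=(Q[...,2]>.04)&(Q[...,2]<.056)&(abs(x-.364)<.06)&(abs(y+.274)<.1)
    print(rect(Q,m) if m.sum()>5 else m.sum())
```

```text
0.036755501611224435 0.0 [ 0.11972013  0.70617894 -0.72796856]
(array([ 365.8, -276.7]), array([ 56.2, 139.6], dtype=float32), np.float32(0.2), 8165, array([43.7, 48.1, 49.4]))
(array([ 362.5, -268. ]), array([ 57.3, 130. ], dtype=float32), np.float32(0.201), 770, array([43.1, 48.3, 51.6]))
```

View pics/w2.png

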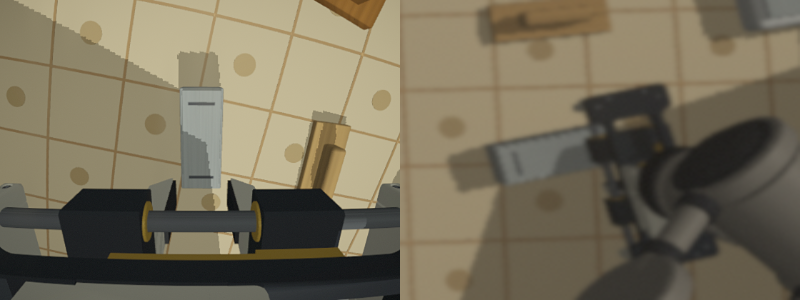

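The mould hasn't moved and the fingers closed on nothing. In the wrist crop they sit well short of the mould (200,135). I'll check where the fingers and gripper really are against the reported TCP.

Run:
```python
from meas import *
s=robot.observe();t=s['tool_pos'];print(t,s['tool_rot'],s['qpos'])
im,d,c=snap('wrist');P=cloud(d,c)
for y,x in((262,322),(262,237),(290,232),(290,330),(240,330),(240,228),(310,280)): print((x,y),np.round(d[y,x],3),np.round(P[y,x]*1000))
near=(d>0)&(d<.27)&(P[...,2]<.19); 
q=P[near]; print(len(q), np.round(q.min(0)*1000),np.round(q.max(0)*1000),np.round(np.median(q,0)*1000))
i2,d2,c2=snap('top');Q=cloud(d2,c2)
m=(Q[...,2]>.13)&(Q[...,2]<.24)&(abs(Q[...,0]-t[0])<.15)&(abs(Q[...,1]-t[1])<.15)
q=Q[m];print(len(q),np.round(q.mean(0)*1000),np.round(q.min(0)*1000),np.round(q.max(0)*1000))
K=lambda c:np.array([[c['fx'],0,c['cx']],[0,c['fy'],c['cy']],[0,0,1.]])
for n,cc in(('wrist',c),('top',c2)):
    T=np.array(cc['world_to_cam']); print(n,[cv2.projectPoints(p,cv2.Rodrigues(T[:3,:3])[0],T[:3,3],K(cc),np.array(cc['dist_coeffs']))[0].ravel().round() for p in(t,t-[0,0,.014],t+[0,0,.1],np.array([.3658,-.2766,.048]))])
cv2.imwrite('pics/w3.png',im)
```

```text
[ 0.36541296 -0.27445337  0.1707294 ] [-3.14048989e+00 -1.91317572e-03  1.77872531e+00] [-8.12201907e-01  2.49722540e-01  1.74824374e+00  6.73141035e-05
  1.14583376e+00 -1.02015976e+00]
(322, 262) 0.16 [ 382. -263.  208.]
(237, 262) 0.156 [ 343. -269.  212.]
(232, 290) 0.134 [ 344. -271.  234.]
(330, 290) 0.134 [ 383. -262.  235.]
(330, 240) 0.378 [ 431. -323.    1.]
(228, 240) 0.378 [ 318. -347.    0.]
(280, 310) 0.086 [ 359. -248.  279.]
6 [530. -58.  42.] [531. -57.  47.] [531. -58.  44.]
20 [ 342. -270.  212.] [ 332. -281.  196.] [ 348. -266.  240.]
wrist [array([282., 248.]), array([282., 239.]), array([282., 372.]), array([282., 200.])]
top [array([419., 281.]), array([417., 281.]), array([435., 286.]), array([404., 277.])]
```

View pics/w3.png

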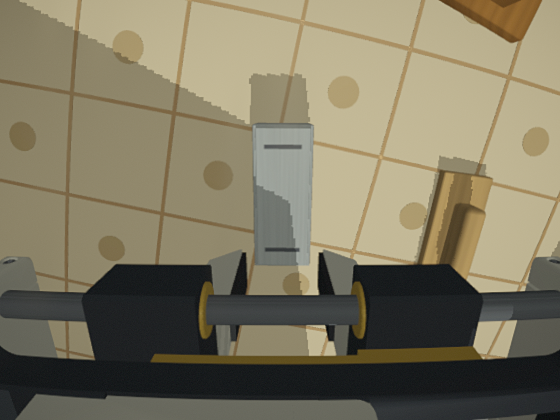

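In the wrist view the visible finger ends are at row ~252, columns 240 and 325. They read z≈200 mm there, although tips at 157 mm are expected. Laterally they are on the mould. I'll measure the tip height properly.

Run:
```python
from meas import *
im,d,c=snap('wrist');P=cloud(d,c)
for x in(234,238,242,244,318,321,324,328): 
    print(x,[(y,int(P[y,x,2]*1000),int(P[y,x,1]*1000)) for y in range(240,300,6)])
T=np.linalg.inv(np.array(c['world_to_cam'])); s=robot.observe()
print((T[:3,3]-s['tool_pos']).round(4), s['time'],s['opening'])
m=(d>0)&(d<.3)&(P[...,2]>.1)
m[:, :200]=0; m[:,360:]=0
print(np.sort(P[m][:,2])[:40:4].round(3))
```

```text
234 [(240, 0, -345), (246, -1, -353), (252, 200, -269), (258, 206, -269), (264, 213, -269), (270, 219, -269), (276, 225, -269), (282, 227, -270), (288, 232, -270), (294, 236, -271)]
238 [(240, 1, -344), (246, 0, -352), (252, 199, -269), (258, 205, -269), (264, 211, -269), (270, 216, -270), (276, 222, -270), (282, 228, -269), (288, 230, -271), (294, 230, -274)]
242 [(240, 0, -343), (246, 0, -350), (252, 196, -270), (258, 203, -270), (264, 210, -270), (270, 216, -270), (276, 216, -273), (282, 217, -275), (288, 217, -278), (294, 219, -280)]
244 [(240, 0, -343), (246, 1, -350), (252, 196, -270), (258, 204, -269), (264, 208, -271), (270, 209, -273), (276, 209, -276), (282, 209, -279), (288, 210, -282), (294, 214, -283)]
318 [(240, 1, -325), (246, 0, -333), (252, 196, -262), (258, 199, -264), (264, 199, -267), (270, 200, -270), (276, 201, -273), (282, 202, -276), (288, 202, -279), (294, 0, -393)]
321 [(240, 1, -325), (246, 0, -332), (252, 195, -262), (258, 203, -262), (264, 210, -262), (270, 212, -264), (276, 212, -267), (282, 214, -269), (288, 215, -272), (294, 215, -275)]
324 [(240, 1, -324), (246, 0, -331), (252, 199, -260), (258, 204, -261), (264, 209, -262), (270, 216, -262), (276, 221, -262), (282, 223, -264), (288, 224, -267), (294, 225, -269)]
328 [(240, 0, -323), (246, 0, -330), (252, 200, -259), (258, 207, -260), (264, 214, -260), (270, 219, -260), (276, 223, -261), (282, 227, -262), (288, 233, -262), (294, 237, -263)]
[-0.0158  0.0748  0.1833] 4.45 0.03639651845574598
[0.195 0.195 0.196 0.196 0.196 0.197 0.197 0.197 0.197 0.197]
```

The tips really are at z≈195 while the reported TCP is at 171. Both cameras agree on this, and it explains the missed grip. From here I'll use tip z ≈ reported TCP z + 24 and verify it as I descend.

```bash
python3 -m handwheel '[0,-1,0,0,1,0,0,0,0,1,0,0,0,0,1,0,0,-20,0,1,0,0,-40,0,1,0,0,-40,0,1,0,0,-30,0,1,0,0,-20,0,1]' 40
python3 -m handwheel '[0,0,-6,0,1,0,0,-4,0,1,0,0,0,0,1]'
cat > tip.py <<'E'
from meas import *
def tips(w=None):
    im,d,c=snap('wrist');P=cloud(d,c);s=robot.observe()
    m=(d>0)&(d<.22)&(P[...,2]>s['tool_pos'][2]-.03); z=np.sort(P[m][:,2])
    print('tcp',s['tool_pos'].round(4),'rot',s['tool_rot'].round(3),'open',s['opening'].round(4),'F',s['contact_force'].round(1),'tip z',z[10:60:10].round(3) if len(z)>60 else None,'t',s['time'])
    return im,d,P
E
python3 -c "
from tip import *
im,d,P=tips();cv2.imwrite('pics/w4.png',im)"
```

```text
time: 5.25
tool_pos: [0.3652, -0.2752, 0.0197]
tool_rot: [-3.14, -0.002, 1.779]
contact_force: [-0.0, -0.0, 0.5]
opening: 0.091
grip_force: 0.0
time: 5.55
tool_pos: [0.3663, -0.2763, 0.0122]
tool_rot: [3.141, 0.001, 1.779]
contact_force: [-0.4, 0.4, 0.6]
opening: 0.0917
grip_force: 0.0Traceback (most recent call last):
  File "<string>", line 3, in <module>
    im,d,P=tips();cv2.imwrite('pics/w4.png',im)
           ~~~~^^
  File "tip.py", line 5, in tips
    print('tcp',s['tool_pos'].round(4),'rot',s['tool_rot'].round(3),'open',s['opening'].round(4),'F',s['contact_force'].round(1),'tip z',z[10:60:10].round(3) if len(z)>60 else None,'t',s['time'])
                                                                           ^^^^^^^^^^^^^^^^^^
AttributeError: 'float' object has no attribute 'round'
```

```bash
sed -i "s/s\['opening'\].round(4)/round(s['opening'],4)/" tip.py
python3 -c "
from tip import *
im,d,P=tips()
z=P[...,2]
for x in (185,192,372,380): print(x,[int(v*1000) for v in z[235:300:6,x]])"
```

```text
tcp [ 0.3665 -0.2766  0.0127] rot [3.140e+00 2.000e-03 1.779e+00] open 0.0919 F [-0.2 -0.1  0.5] tip z [-0.002 -0.002 -0.002 -0.002 -0.002] t 5.65
185 [0, -1, 1, 41, 46, 51, 52, 53, 53, 56, 117]
192 [0, 0, 0, 38, 40, 40, 41, 41, 42, 43, 117]
372 [0, 0, 0, 37, 40, 39, 41, 42, 43, 46, 116]
380 [0, 0, 0, 42, 47, 53, 54, 56, 57, 57, 116]
```

The tips measure ~36 mm at TCP 12.5, so the +24 offset holds. I'll go down 17 mm more and grip.

```bash
python3 -m handwheel '[0,0,-6,0,1,0,0,-6,0,1,0,0,-5,0,1,0,0,0,0,0.4,0,0,0,0,0.4,0,0,0,0,0.4,0,0,0,0,0.4,0,0,0,0,0.4]' 40
python3 -m handwheel '[0,0,0,0,0.4,0,0,0,0,0.4]'
```

```text
time: 6.45
tool_pos: [0.3661, -0.2761, -0.0051]
tool_rot: [3.141, 0.0, 1.779]
contact_force: [-0.3, -1.1, 0.2]
opening: 0.0565
grip_force: 1.1
time: 6.65
tool_pos: [0.366, -0.2761, -0.0051]
tool_rot: [3.141, 0.0, 1.779]
contact_force: [-0.5, -0.3, 1.0]
opening: 0.0554
grip_force: 40.0
```

```bash
python3 -m handwheel '[0,0,10,0,0.4,0,0,30,0,0.4,0,0,40,0,0.4,0,0,40,0,0.4,0,0,15,0,0.4,0,0,0,0,0.4]' 
python3 -m handwheel '[19,38,0,-0.053,0.4,20,39,0,-0.053,0.4,20,39,0,-0.053,0.4,20,39,0,-0.053,0.4,20,39,0,-0.053,0.4,20,39,0,-0.053,0.4,19,38,0,-0.052,0.4,19,38,0,-0.052,0.4]'
python3 -m handwheel '[0,0,0,0,0.4,0,0,0,0,0.4,0,0,0,0,0.4]'
cat > rel.py <<'E'
from tip import *
# centre of part in hand and press posts, wrist + top views; args: z range of part top
import sys
def rel(za,zb,half=.09,pc=(.523,.0326)):
    im,d,P=tips(); cv2.imwrite('pics/rel.png',im)
    near=(abs(P[...,0]-pc[0])<half)&(abs(P[...,1]-pc[1])<half)
    m=(near&(P[...,2]>za)&(P[...,2]<zb)).astype(np.uint8)
    m=cv2.morphologyEx(m,cv2.MORPH_OPEN,np.ones((3,3)))>0
    if m.sum()>20: print('part',rect(P,m)); 
    pm=((abs(P[...,0]-pc[0])<.13)&(abs(P[...,1]-pc[1])<.13)&(P[...,2]>.095)&(P[...,2]<.112)).astype(np.uint8)
    n,l,st,ce=cv2.connectedComponentsWithStats(pm)
    for i in range(1,n):
        if st[i,4]>15: q=P[l==i]; print('post',st[i,4],ce[i].round(),np.round(np.median(q,0)*1000,1),np.round(q.min(0)*1000),np.round(q.max(0)*1000))
    return im,d,P
if __name__=='__main__': rel(float(sys.argv[1]),float(sys.argv[2]))
E
python3 rel.py .168 .19
```

```text
time: 7.25
tool_pos: [0.3668, -0.2768, 0.1321]
tool_rot: [3.139, 0.004, 1.779]
contact_force: [-0.4, -0.5, -5.9]
opening: 0.0557
grip_force: 40.0
time: 8.05
tool_pos: [0.5221, 0.0349, 0.1278]
tool_rot: [-3.138, 0.001, 1.355]
contact_force: [0.4, -1.0, -4.5]
opening: 0.0556
grip_force: 40.0
time: 8.35
tool_pos: [0.5217, 0.0325, 0.1285]
tool_rot: [-3.139, 0.001, 1.357]
contact_force: [-0.7, -0.8, -4.9]
opening: 0.0556
grip_force: 40.0
tcp [0.522  0.0322 0.1288] rot [-3.139e+00  1.000e-03  1.356e+00] open 0.0555 F [-0.4 -1.2 -5.1] tip z [0.099 0.099 0.099 0.099 0.1  ] t 8.4
part (array([525.5,  48.8]), array([ 90.3, 106. ], dtype=float32), np.float32(-0.211), 26744, array([176.9, 181.7, 182.9]))
post 1791 [286. 114.] [540.7 106.3 104. ] [515.  95.  95.] [567. 118. 108.]
post 19 [353. 154.] [577.2  73.5  97.5] [576.  70.  96.] [578.  77. 101.]
```

View pics/rel.png

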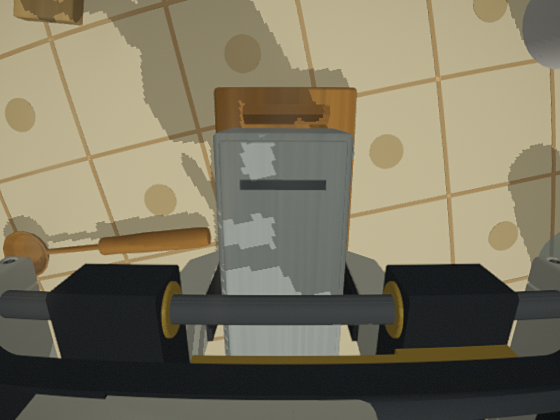

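The wrist view shows the mould held over the press: its far end is at row ~133, the press end board just beyond at rows 88-125, and the dark line on the mould at row 185. I'll compare the mould end with the base and end board edges in press axes.

```bash
cat > prs.py <<'E'
from tip import *
import sys
C=np.array([523.1,32.6]);YAW=-.214
ex=np.array([np.cos(YAW),np.sin(YAW)]);ey=np.array([-ex[1],ex[0]])
def pa(P):
    q=P*1000; X=(q[...,:2]-C)@ex; Y=(q[...,:2]-C)@ey; return X,Y,q[...,2]
def st(n,m,X,Y,Z):
    if m.sum()<20: print(n,'few',m.sum());return
    p=lambda a:np.percentile(a[m],[1,50,99]).round(1)
    print(n,m.sum(),'X',p(X),'Y',p(Y),'Z',p(Z))
def part(X,Y,Z,za,zb):
    m=(Z>za)&(Z<zb)&(abs(X)<45)&(Y>-20)&(Y<110); st('part',m,X,Y,Z)
    r=[]; 
    for y0 in range(0,66,8):
        k=m&(Y>y0)&(Y<y0+8)
        if k.sum()>20:r.append((y0+4,*np.percentile(X[k],[1,99]).round(1),np.median(Z[k]).round(1)))
    print(r)
    A=np.c_[X[m],Y[m],np.ones(m.sum())]; print('tilt x,y',np.linalg.lstsq(A,Z[m],rcond=None)[0][:2].round(4))
if __name__=='__main__':
    im,d,P=tips(); X,Y,Z=pa(P)
    part(X,Y,Z,float(sys.argv[1]),float(sys.argv[2]))
    st('base',(Z>15)&(Z<25)&(abs(X)<75)&(Y>50)&(Y<115),X,Y,Z)
    st('board',(Z>98)&(Z<112)&(abs(X)<40)&(Y>60)&(Y<115),X,Y,Z)
    st('post',(Z>98)&(Z<112)&(abs(X)<75)&(abs(Y)<65),X,Y,Z)
    i2,d2,c2=snap('top'); X,Y,Z=pa(cloud(d2,c2))
    st('T end board',(Z>98)&(Z<112)&(abs(X)<40)&(abs(Y)>60)&(abs(Y)<115),X,Y,Z)
    st('T part',(Z>float(sys.argv[1]))&(Z<float(sys.argv[2]))&(abs(X)<40)&(abs(Y)<90),X,Y,Z)
    st('T base',(Z>14)&(Z<26)&(abs(X)<75)&(abs(Y)<115)&~((X<-61)&(Y<0)),X,Y,Z)
E
python3 prs.py 172 190
```

```text
tcp [0.5222 0.032  0.1292] rot [-3.14   0.     1.355] open 0.0557 F [ 0.5 -0.6 -5.5] tip z [0.099 0.099 0.1   0.1   0.1  ] t 8.45
part 23746 X [-38.5  -0.4  37.7] Y [-18.8  34.2  68.4] Z [174.7 182.1 187.4]
[(4, np.float64(-30.0), np.float64(29.2), np.float64(182.2)), (12, np.float64(-43.5), np.float64(42.7), np.float64(182.1)), (20, np.float64(-27.3), np.float64(26.7), np.float64(182.1)), (28, np.float64(-27.2), np.float64(26.7), np.float64(182.1)), (36, np.float64(-27.2), np.float64(26.7), np.float64(182.1)), (44, np.float64(-27.2), np.float64(26.8), np.float64(182.1)), (52, np.float64(-27.1), np.float64(27.0), np.float64(182.2)), (60, np.float64(-27.1), np.float64(27.0), np.float64(182.1)), (68, np.float64(-27.1), np.float64(26.7), np.float64(178.3))]
tilt x,y [-0.001  -0.0145]
base 4222 X [-57.3   2.1  60.5] Y [61.4 85.7 97.2] Z [17.8 20.2 22. ]
board 1517 X [-23.9   1.4  26.8] Y [70.7 76.1 80.8] Z [ 98.2 104.4 107.4]
post few 4
T end board few 1
T part few 1
T base 195 X [-59.  -46.4 -20.8] Y [-97.7 -69.6  99.7] Z [15.7 20.4 24.7]
```

```bash
cat > edge.py <<'E'
from prs import *
def emax(V,U,m,u0,u1,s):
    r=[]
    for u in range(u0,u1,4):
        k=m&(U>=u)&(U<u+4)
        if k.sum()>5: r.append(s*np.max(s*V[k]))
    return np.round(np.median(r),1) if r else None
def edges(za,zb):
    im,d,P=tips(); X,Y,Z=pa(P)
    pm=(Z>za)&(Z<zb)&(Y<100); bm=(Z>16)&(Z<24)&(Y<115); em=(Z>102)&(Z<110)&(Y<115)&(Y>60)
    print('part Y+',emax(Y,X,pm,-24,24,1),'X',emax(X,Y,pm,24,64,-1),emax(X,Y,pm,24,64,1),'| base Y+',emax(Y,X,bm,-50,50,1),'X',emax(X,Y,bm&(X>-70),80,96,-1),emax(X,Y,bm,80,96,1),'| endboard Y',emax(Y,X,em,-20,20,-1),emax(Y,X,em,-20,20,1),'X',emax(X,Y,em,72,84,-1),emax(X,Y,em,72,84,1))
edges(float(sys.argv[1]),float(sys.argv[2]))
E
python3 edge.py 178 187;python3 edge.py 178 187
```

```text
tcp [0.5226 0.032  0.1296] rot [-3.141  0.     1.355] open 0.0554 F [ 0.4 -0.7 -4.9] tip z [0.1 0.1 0.1 0.1 0.1] t 8.55
part Y+ 68.4 X -27.1 27.7 | base Y+ 97.1 X -58.4 61.1 | endboard Y 72.7 80.7 X -24.3 27.3
tcp [0.5227 0.0321 0.1297] rot [-3.141  0.     1.355] open 0.056 F [-0.4  0.5 -4.2] tip z [0.1 0.1 0.1 0.1 0.1] t 8.6
part Y+ 68.5 X -26.9 27.8 | base Y+ 97.3 X -58.3 61.1 | endboard Y 72.6 80.8 X -24.2 27.3
```

The mould is square and flat in the hand. Relative to the press it is about 1 mm short in X and 0.8 mm over in Y. I'll correct that and lower it.

```bash
python3 -m handwheel '[0.8,-1,0,0,0.4,0,0,-20,0,0.4,0,0,-10,0,0.4,0,0,-8,0,0.4,0,0,-8,0,0.4,0,0,0,0,0.4]' 
python3 -m handwheel '[0,0,-12,0,0.4,0,0,-15,0,0.4,0,0,-15,0,0.4,0,0,-10,0,0.4,0,0,0,0,0.4]'
python3 edge.py 78 92
```

```text
time: 9.2
tool_pos: [0.5232, 0.032, 0.0827]
tool_rot: [-3.14, 0.0, 1.357]
contact_force: [-0.3, -0.5, -5.3]
opening: 0.0558
grip_force: 40.0
time: 9.7
tool_pos: [0.5228, 0.0321, 0.0303]
tool_rot: [-3.139, 0.0, 1.357]
contact_force: [-1.0, -0.3, -4.7]
opening: 0.0556
grip_force: 40.0
tcp [0.5235 0.0321 0.0312] rot [-3.141  0.     1.357] open 0.0563 F [ 0.4 -1.  -5.5] tip z [0.001 0.001 0.001 0.001 0.001] t 9.75
part Y+ 68.3 X -27.1 28.5 | base Y+ 97.6 X -58.2 61.3 | endboard Y 72.5 80.8 X -24.8 27.4
```

```bash
python3 -m handwheel '[0,0,-6,0,0.4,0,0,-5,0,0.4,0,0,-2,0,0.4,0,0,0,0,0.4,0,0,-1.5,0,0.4,0,0,0,0,0.4,0,0,-1,0,0.4,0,0,0,0,0.4]'
```

```text
time: 10.55
tool_pos: [0.5238, 0.032, 0.0162]
tool_rot: [3.141, 0.0, 1.357]
contact_force: [-0.4, 0.1, -4.7]
opening: 0.0558
grip_force: 40.0
```

```bash
python3 -m handwheel '[0,0,-1,0,0.4,0,0,0,0,0.4,0,0,-1,0,0.4,0,0,0,0,0.4]'; python3 edge.py 60 76
```

```text
time: 10.95
tool_pos: [0.5239, 0.032, 0.0149]
tool_rot: [3.141, -0.0, 1.357]
contact_force: [-2.3, -0.2, 2.8]
opening: 0.0557
grip_force: 40.0
tcp [0.5238 0.032  0.0149] rot [ 3.141 -0.     1.357] open 0.0552 F [-2.6 -0.1  4.3] tip z [-0.002 -0.002 -0.002 -0.002 -0.002] t 11.0
part Y+ 67.3 X -26.6 29.6 | base Y+ 97.3 X -58.4 61.2 | endboard Y 72.5 80.7 X -25.0 27.7
```

The floor contact shows in the force: the weight came off and it now reads +4 N. The mould sits 30 mm inside the base end and is centred in X. I'll release and go to the spacer.

```bash
python3 -m handwheel '[0,0,0,0,1,0,0,0,0,1,0,0,0,0,1,0,0,10,0,1,0,0,40,0,1,0,0,45,0,1,0,0,45,0,1]' 
python3 -m handwheel '[-17,33,0,-0.02,1,-18,34,0,-0.02,1,-18,34,0,-0.02,1,-18,33,0,-0.02,1,-18,33,0,-0.02,1,-18,33,0,-0.02,1,-17,33,0,-0.02,1,-17,33,0,-0.015,1]'
python3 -m handwheel '[0,0,0,0,1,0,0,0,0,1]'
python3 - <<'E'
from tip import *
im,d,P=tips()
m=(P[...,2]>.012)&(P[...,2]<.026)&(abs(P[...,0]-.382)<.1)&(abs(P[...,1]-.2976)<.09)
print(rect(P,m)); cv2.imwrite('pics/s1.png',im)
i2,d2,c2=snap('top');Q=cloud(d2,c2)
p=lambda m:np.round(np.median(Q[m],0)*1000,1)
from prs import pa,st
X,Y,Z=pa(Q); st('mould',(Z>60)&(Z<76)&(abs(X)<40)&(abs(Y)<80),X,Y,Z)
from prs import C,ex,ey
k=(Z>60)&(Z<76)&(abs(X)<40)&(abs(Y)<72); print(rect(Q,k))
E
```

```text
time: 11.7
tool_pos: [0.5235, 0.032, 0.1564]
tool_rot: [-3.142, -0.0, 1.357]
contact_force: [1.4, -0.7, -0.4]
opening: 0.0918
grip_force: 0.0
time: 12.5
tool_pos: [0.3821, 0.2993, 0.1551]
tool_rot: [3.141, -0.001, 1.201]
contact_force: [0.2, -1.2, 0.0]
opening: 0.0919
grip_force: 0.0
time: 12.7
tool_pos: [0.3826, 0.2984, 0.1548]
tool_rot: [3.141, -0.0, 1.204]
contact_force: [-0.8, 1.0, -0.1]
opening: 0.0922
grip_force: 0.0
tcp [0.383  0.2978 0.1547] rot [ 3.141 -0.     1.203] open 0.0917 F [-0.1  0.7  0.8] tip z [0.18  0.18  0.18  0.181 0.181] t 12.75
(array([383.1, 296.3]), array([ 56.2, 139.1], dtype=float32), np.float32(-0.368), 7724, array([16.9, 18.2, 19.4]))
mould 1032 X [-26.9   0.4  28.5] Y [-68.4   1.5  70.4] Z [62.  68.5 73.4]
(array([525.8,  33.5]), array([ 72.9, 141.1], dtype=float32), np.float32(-0.232), 1023, array([63.9, 68.5, 71.8]))
```

The mould sits well from the top view, with its top at 68.5 mm and centred. The spacer measures 56 x 139 mm at (383.1, 296.3). I'll descend on it.

```bash
python3 -m handwheel '[0.5,-1.5,-40,0,1,0,0,-45,0,1,0,0,-40,0,1,0,0,-25,0,1,0,0,-12,0,1,0,0,-5,0,1,0,0,0,0,1,0,0,0,0,1]' 30
python3 -c "
from tip import *
im,d,P=tips()
z=P[...,2]
for x in (185,192,372,380): print(x,[int(v*1000) for v in z[235:270:4,x]])"
```

```text
time: 13.6
tool_pos: [0.3844, 0.2968, -0.0116]
tool_rot: [3.14, -0.002, 1.201]
contact_force: [-0.2, 0.3, 0.6]
opening: 0.0921
grip_force: 0.0
tcp [ 0.3843  0.2969 -0.0115] rot [ 3.140e+00 -2.000e-03  1.202e+00] open 0.092 F [-0.9 -0.1  0.6] tip z [-0.002 -0.002 -0.002 -0.002 -0.002] t 13.65
185 [0, 0, 0, 0, 16, 19, 23, 26, 27]
192 [0, 0, 0, 0, 0, 15, 14, 16, 16]
372 [0, 1, 0, 0, 0, 16, 15, 16, 16]
380 [0, 0, 0, 0, 16, 20, 23, 28, 28]
```

```bash
python3 -m handwheel '[-1,-0.5,-4,0,1,0,0,-4,0,1,0,0,0,0,0.4,0,0,0,0,0.4,0,0,0,0,0.4,0,0,0,0,0.4,0,0,0,0,0.4,0,0,0,0,0.4]' 30
python3 -m handwheel '[0,0,0,0,0.4,0,0,5,0,0.4,0,0,30,0,0.4,0,0,45,0,0.4,0,0,45,0,0.4,0,0,45,0,0.4,0,0,0,0,0.4]'
```

```text
time: 14.45
tool_pos: [0.3824, 0.296, -0.0207]
tool_rot: [3.141, -0.0, 1.202]
contact_force: [-0.4, 0.1, -0.4]
opening: 0.0554
grip_force: 30.0
time: 15.15
tool_pos: [0.3853, 0.2978, 0.1554]
tool_rot: [3.134, -0.009, 1.202]
contact_force: [0.3, -0.4, -0.3]
opening: 0.0554
grip_force: 30.0
```

```bash
python3 -m handwheel '[17,-33,0,0.02,0.4,18,-33,0,0.02,0.4,18,-33,0,0.02,0.4,18,-33,0,0.02,0.4,18,-33,0,0.02,0.4,18,-33,0,0.02,0.4,17,-33,-10,0.02,0.4,17,-33,-10,0.015,0.4]' 
python3 -m handwheel '[0,0,-10,0,0.4,0,0,0,0,0.4,0,0,0,0,0.4]'
python3 edge.py 145 175; python3 prs.py 145 175
```

```text
time: 15.95
tool_pos: [0.5234, 0.0305, 0.1284]
tool_rot: [-3.141, 0.0, 1.357]
contact_force: [0.1, 0.4, -0.6]
opening: 0.0554
grip_force: 30.0
time: 16.25
tool_pos: [0.5224, 0.0327, 0.1188]
tool_rot: [-3.14, 0.0, 1.357]
contact_force: [0.8, 0.9, -0.8]
opening: 0.0559
grip_force: 30.0
tcp [0.5228 0.033  0.1193] rot [-3.141 -0.     1.358] open 0.0558 F [-1.1  0.4 -0.9] tip z [0.095 0.096 0.096 0.096 0.096] t 16.3
part Y+ 70.0 X -28.2 27.6 | base Y+ 97.2 X -58.6 60.8 | endboard Y 72.8 80.6 X -24.5 27.3
tcp [0.523  0.033  0.1196] rot [ 3.141 -0.     1.358] open 0.0556 F [-0.2  0.3 -0.6] tip z [0.095 0.095 0.096 0.096 0.096] t 16.35
part 22297 X [-39.2   0.   39.2] Y [-6.8 31.6 70. ] Z [151.8 158.3 172.8]
[(4, np.float64(-27.9), np.float64(28.0), np.float64(158.3)), (12, np.float64(-43.5), np.float64(43.4), np.float64(158.7)), (20, np.float64(-27.0), np.float64(27.0), np.float64(158.2)), (28, np.float64(-27.0), np.float64(26.9), np.float64(158.2)), (36, np.float64(-27.1), np.float64(27.0), np.float64(158.2)), (44, np.float64(-27.0), np.float64(26.9), np.float64(158.3)), (52, np.float64(-27.1), np.float64(27.0), np.float64(158.2)), (60, np.float64(-27.2), np.float64(27.0), np.float64(158.2)), (68, np.float64(-27.1), np.float64(26.8), np.float64(158.1))]
tilt x,y [ 0.0007 -0.0273]
base 4223 X [-57.5   1.8  60.4] Y [53.7 86.6 97.6] Z [17.  20.1 21.9]
board 1693 X [-23.9   1.3  27. ] Y [70.7 76.  81. ] Z [ 98.2 104.5 107.3]
post 178 X [-40.9  39.4  44. ] Y [46.4 52.3 56.9] Z [ 98.1 102.  107.5]
T end board few 1
T part few 0
T base 185 X [-59.1 -47.  -23.1] Y [-94.9 -67.9  99.2] Z [15.6 20.4 24.7]
```

The spacer is flat and square, 1.3 mm short in X and about 2.2 mm over in Y. I'll correct and lower it.

```bash
python3 -m handwheel '[0.8,-2.4,0,0,0.4,0,0,-15,0,0.4,0,0,-10,0,0.4,0,0,-8,0,0.4,0,0,-8,0,0.4,0,0,-8,0,0.4,0,0,0,0,0.4,0,0,0,0,0.4]' 
python3 edge.py 103 116
python3 -m handwheel '[0,0,-8,0,0.4,0,0,-6,0,0.4,0,0,-4,0,0.4,0,0,0,0,0.4,0,0,0,0,0.4]'
python3 edge.py 84 98
```

```text
time: 17.2
tool_pos: [0.5241, 0.0296, 0.0702]
tool_rot: [-3.141, 0.0, 1.357]
contact_force: [1.1, -0.2, -1.2]
opening: 0.0558
grip_force: 30.0
tcp [0.5243 0.0296 0.0704] rot [ 3.141 -0.     1.357] open 0.0558 F [-0.7 -0.1 -0.3] tip z [0.061 0.062 0.062 0.063 0.063] t 17.25
part Y+ 80.7 X -25.9 29.8 | base Y+ 97.3 X -58.2 61.1 | endboard Y 60.0 80.7 X -24.7 27.4
time: 17.75
tool_pos: [0.5241, 0.0296, 0.0521]
tool_rot: [-3.141, 0.0, 1.357]
contact_force: [0.2, 0.1, -0.9]
opening: 0.056
grip_force: 30.0
tcp [0.5242 0.0296 0.0523] rot [ 3.141 -0.     1.357] open 0.0557 F [-0.1  1.3 -0.6] tip z [0.023 0.045 0.05  0.055 0.057] t 17.8
part Y+ 81.4 X -26.1 30.0 | base Y+ 97.9 X -58.6 61.4 | endboard Y 72.6 80.7 X -24.8 27.5
```

```bash
python3 -m handwheel '[0,0,-3,0,0.4,0,0,0,0,0.4,0,0,-1,0,0.4,0,0,0,0,0.4]'; python3 -m handwheel '[0,0,-1,0,0.4,0,0,0,0,0.4]';python3 -m handwheel '[0,0,-1,0,0.4,0,0,0,0,0.4]'
```

```text
time: 18.2
tool_pos: [0.524, 0.0296, 0.0481]
tool_rot: [-3.142, 0.0, 1.357]
contact_force: [0.3, -0.5, -1.0]
opening: 0.056
grip_force: 30.0
time: 18.4
tool_pos: [0.5242, 0.0296, 0.0473]
tool_rot: [3.141, 0.0, 1.357]
contact_force: [0.1, 1.2, -0.9]
opening: 0.0556
grip_force: 30.0
time: 18.6
tool_pos: [0.5242, 0.0296, 0.0473]
tool_rot: [3.141, -0.0, 1.357]
contact_force: [-2.8, 0.1, 8.8]
opening: 0.0557
grip_force: 30.0
```

The spacer is in contact at the expected height. I'll release and move on to the top board.

```bash
python3 -m handwheel '[0,0,0,0,1,0,0,0,0,1,0,0,0,0,1,0,0,10,0,1,0,0,40,0,1,0,0,45,0,1,0,0,20,0,1]' 
python3 -m handwheel '[5,-39,0,0.038,1,5,-39,0,0.038,1,5,-39,0,0.038,1,5,-40,0,0.038,1,5,-40,0,0.038,1,4,-39,0,0.038,1,4,-39,0,0.038,1,4,-39,0,0.038,1]'
python3 -m handwheel '[0,0,0,0,1,0,0,0,0,1]'
python3 - <<'E'
from tip import *
im,d,P=tips(); cv2.imwrite('pics/b1.png',im)
n=(abs(P[...,0]-.5607)<.06)&(abs(P[...,1]+.284)<.09);Z=P[...,2]
print('board',rect(P,n&(Z>.008)&(Z<.02)));print('bar',rect(P,n&(Z>.038)&(Z<.052)))
i2,d2,c2=snap('top')
from prs import pa,st
X,Y,Z=pa(cloud(d2,c2)); st('spacer',(Z>78)&(Z<94)&(abs(X)<32)&(abs(Y)<71),X,Y,Z)
m=(Z>78)&(Z<94)&(abs(X)<26)&(abs(Y)<66);print(np.linalg.lstsq(np.c_[X[m],Y[m],np.ones(m.sum())],Z[m],rcond=None)[0])
E
```

```text
time: 19.3
tool_pos: [0.5258, 0.0295, 0.1658]
tool_rot: [3.135, -0.001, 1.357]
contact_force: [0.5, 0.2, -0.5]
opening: 0.0918
grip_force: 0.0
time: 20.1
tool_pos: [0.561, -0.286, 0.162]
tool_rot: [3.141, 0.0, 1.662]
contact_force: [0.9, -0.5, 0.0]
opening: 0.0916
grip_force: 0.0
time: 20.3
tool_pos: [0.5607, -0.2849, 0.1613]
tool_rot: [-3.141, -0.001, 1.659]
contact_force: [-0.5, 0.2, -0.1]
opening: 0.0916
grip_force: 0.0
tcp [ 0.5608 -0.2839  0.1613] rot [-3.141e+00 -1.000e-03  1.660e+00] open 0.0919 F [-0.3  0.7 -0. ] tip z [0.186 0.187 0.187 0.187 0.187] t 20.35
board (array([ 561.1, -286.6]), array([ 56.2, 139.6], dtype=float32), np.float32(0.093), 5328, array([12.9, 14.2, 15.4]))
bar (array([ 560.7, -285.5]), array([21.4, 78.6], dtype=float32), np.float32(0.096), 1913, array([42.4, 45.7, 47.1]))
spacer 1062 X [-26.2   1.4  28.8] Y [-69.   -0.9  67.9] Z [82.4 86.7 90.7]
[-5.62303904e-04  2.49957022e-04  8.67699042e+01]
```

The spacer lies flat with its top at 86.7 mm and centred. Board and bar sizes match. Next I'll grip the bar with the tips about 4 mm above the board.

```bash
python3 -m handwheel '[0,-1,-40,0.003,1,0,0,-45,0,1,0,0,-40,0,1,0,0,-25,0,1,0,0,-12,0,1,0,0,-4,0,1,0,0,0,0,0.6,0,0,0,0,0.4]' 30
python3 -m handwheel '[0,0,0,0,0.1,0,0,0,0,0.1,0,0,0,0,0.1,0,0,0,0,0.1,0,0,0,0,0.1,0,0,0,0,0.1,0,0,0,0,0.1,0,0,0,0,0.1]'
```

```text
time: 21.2
tool_pos: [0.5622, -0.2858, -0.003]
tool_rot: [3.139, 0.002, 1.664]
contact_force: [-0.1, -0.1, 0.4]
opening: 0.0804
grip_force: 0.0
time: 22.0
tool_pos: [0.5611, -0.2854, -0.0048]
tool_rot: [3.142, -0.0, 1.664]
contact_force: [0.3, -0.1, -0.5]
opening: 0.022
grip_force: 30.0
```

```bash
python3 -m handwheel '[0,0,5,0,0.1,0,0,30,0,0.1,0,0,45,0,0.1,0,0,45,0,0.1,0,0,25,0,0.1,0,0,0,0,0.1]' 
python3 -m handwheel '[-4,39,0,-0.038,0.1,-5,39,0,-0.038,0.1,-5,40,0,-0.038,0.1,-5,40,0,-0.038,0.1,-5,40,0,-0.038,0.1,-5,40,0,-0.039,0.1,-4,39,0,-0.039,0.1,-4,39,0,-0.039,0.1]'
python3 -m handwheel '[0,0,0,0,0.1,0,0,0,0,0.1,0,0,0,0,0.1]'
python3 edge.py 155 172; python3 prs.py 155 172
```

```text
time: 22.6
tool_pos: [0.5631, -0.2866, 0.1501]
tool_rot: [3.135, 0.006, 1.664]
contact_force: [0.7, -0.1, -1.2]
opening: 0.0218
grip_force: 30.0
time: 23.4
tool_pos: [0.5226, 0.0322, 0.1436]
tool_rot: [-3.139, 0.0, 1.355]
contact_force: [1.1, 0.6, -1.8]
opening: 0.0225
grip_force: 30.0
time: 23.7
tool_pos: [0.5238, 0.0299, 0.1444]
tool_rot: [-3.14, 0.001, 1.357]
contact_force: [0.1, -1.2, -1.4]
opening: 0.0219
grip_force: 30.0
tcp [0.5239 0.0296 0.1446] rot [-3.141  0.     1.356] open 0.0218 F [ 0.6 -1.1 -1.5] tip z [0.159 0.159 0.159 0.159 0.16 ] t 23.75
part Y+ 66.2 X -26.0 29.5 | base Y+ 97.3 X -58.5 61.2 | endboard Y 72.9 81.1 X -24.5 27.5
tcp [0.524  0.0295 0.1447] rot [-3.141  0.     1.355] open 0.0217 F [ 0.3 -0.7 -1.2] tip z [0.159 0.159 0.16  0.16  0.16 ] t 23.8
part 10649 X [-25.2   2.1  29.2] Y [ 3.4 43.3 65.7] Z [160.9 163.6 165.4]
[(4, np.float64(-25.3), np.float64(29.3), np.float64(163.6)), (12, np.float64(-25.4), np.float64(29.3), np.float64(163.6)), (20, np.float64(-25.5), np.float64(29.4), np.float64(163.6)), (28, np.float64(-25.3), np.float64(29.2), np.float64(163.6)), (36, np.float64(-24.9), np.float64(28.9), np.float64(163.6)), (44, np.float64(-25.0), np.float64(29.1), np.float64(163.6)), (52, np.float64(-25.0), np.float64(29.1), np.float64(163.6)), (60, np.float64(-25.1), np.float64(29.1), np.float64(163.7)), (68, np.float64(-24.4), np.float64(28.5), np.float64(162.9))]
tilt x,y [-0.0004 -0.006 ]
base 3808 X [-57.5   1.3  60.7] Y [53.  85.3 97. ] Z [18.1 20.2 22. ]
board 1329 X [-24.    1.5  27. ] Y [70.7 75.8 80.9] Z [ 98.2 104.5 107.4]
post 167 X [-41.2 -35.9  44.2] Y [46.5 52.  57.1] Z [ 98.1 102.2 106.9]
T end board few 0
T part few 3
T base 255 X [-58.9 -45.3 -16.4] Y [-98.9 -67.5  99.4] Z [16.1 20.6 25.4]
```

Board is flat, needs about +1.3 mm in Y. Correct and lower.

```bash
python3 -m handwheel '[0,1.4,0,0,0.1,0,0,-15,0,0.1,0,0,-12,0,0.1,0,0,-10,0,0.1,0,0,-8,0,0.1,0,0,-8,0,0.1,0,0,-5,0,0.1,0,0,0,0,0.1]' 
python3 -m handwheel '[0,0,-2,0,0.1,0,0,0,0,0.1,0,0,-1,0,0.1,0,0,0,0,0.1]'
```

```text
time: 24.65
tool_pos: [0.5237, 0.032, 0.0865]
tool_rot: [-3.14, 0.0, 1.357]
contact_force: [-0.3, 0.2, -2.2]
opening: 0.0217
grip_force: 30.0
time: 25.05
tool_pos: [0.5242, 0.032, 0.0844]
tool_rot: [3.141, -0.0, 1.357]
contact_force: [0.2, -0.5, -1.2]
opening: 0.0219
grip_force: 30.0
```

```bash
python3 -m handwheel '[0,0,-2,0,0.1,0,0,0,0,0.1]'; python3 -m handwheel '[0,0,-1,0,0.1,0,0,0,0,0.1]'; python3 -m handwheel '[0,0,-0.7,0,0.1,0,0,0,0,0.1]'
```

```text
time: 25.25
tool_pos: [0.524, 0.032, 0.0821]
tool_rot: [-3.141, 0.0, 1.357]
contact_force: [0.2, -0.4, -0.8]
opening: 0.0218
grip_force: 30.0
time: 25.45
tool_pos: [0.5241, 0.032, 0.0812]
tool_rot: [3.141, -0.0, 1.357]
contact_force: [-0.4, -0.1, -1.1]
opening: 0.0218
grip_force: 30.0
time: 25.65
tool_pos: [0.5242, 0.032, 0.0811]
tool_rot: [3.141, 0.0, 1.357]
contact_force: [-2.4, 0.7, 3.7]
opening: 0.0217
grip_force: 30.0
```

```bash
python3 -m handwheel '[0,0,0,0,0.6,0,0,0,0,0.6,0,0,0,0,0.6,0,0,0,0,0.6,0,0,15,0,0.6,0,0,40,0,0.6,0,0,40,0,0.6]' 
python3 -m handwheel '[0,-40,0,0,0.6,0,-40,0,0,0.6,0,-40,0,0,0.6,0,-40,0,0,0.6,0,-40,0,0,0.6,0,0,0,0,0.6]'
python3 - <<'E'
from prs import *
i2,d2,c2=snap('top'); Q=cloud(d2,c2); X,Y,Z=pa(Q)
m=(Z>93)&(Z<107)&(abs(X)<31)&(abs(Y)<71)&~((abs(X)>27)&(abs(abs(Y)-54)<10)); st('board',m,X,Y,Z)
print(np.linalg.lstsq(np.c_[X[m],Y[m],np.ones(m.sum())],Z[m],rcond=None)[0].round(4))
b=(Z>124)&(Z<142)&(abs(X)<31)&(abs(Y)<60); st('bar',b,X,Y,Z); print(rect(Q,b),robot.observe()['contact_force'])
r=i2[160:300,220:370]; cv2.imwrite('pics/fin.png',cv2.convertScaleAbs(cv2.resize(r,None,fx=4,fy=4),alpha=1.6))
E
```

```text
time: 26.35
tool_pos: [0.5234, 0.032, 0.176]
tool_rot: [-3.139, 0.0, 1.357]
contact_force: [0.7, 0.3, 0.5]
opening: 0.0551
grip_force: 0.0
time: 26.95
tool_pos: [0.5239, -0.1726, 0.1752]
tool_rot: [3.141, 0.002, 1.352]
contact_force: [0.5, 0.3, -0.0]
opening: 0.055
grip_force: 0.0
board 816 X [-26.8  -2.   28.2] Y [-68.5   0.4  69.2] Z [ 95.4 100.7 104.9]
[8.40000e-03 3.00000e-04 1.00602e+02]
bar 255 X [-9.8  0.9 11.7] Y [-38.    0.6  39.1] Z [126.  132.1 135.7]
(array([524. ,  32.9]), array([22. , 79.6], dtype=float32), np.float32(-0.211), 255, array([128.1, 132.1, 134.6])) [-0.47881141 -0.15923896 -0.14222642]
```

View pics/fin.png

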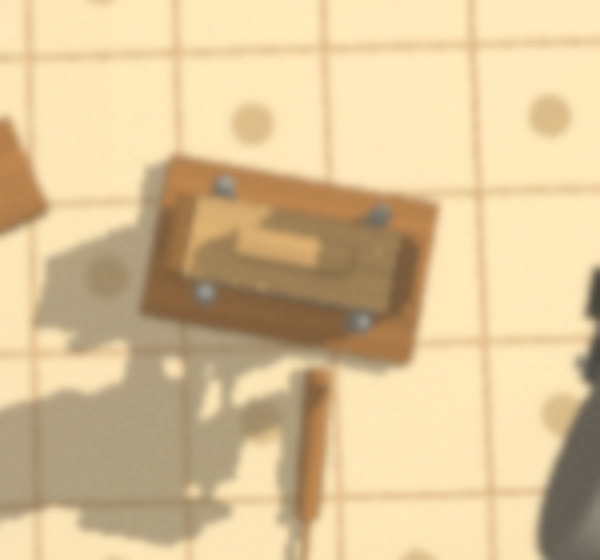

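The top board sits centred between the posts at (293,252), with its top at 100.6 mm (100 expected), the bar at 132 mm (132 expected) and yaw -0.211. The gripper is clear, so I'm handing in.

```bash
python3 -c "
from cell import robot
print(robot.hand_in())"
```

```text
the job is handed in; nothing more can be done
None
```

The press is loaded (mould, spacer, then top board with its bar up), each measured flat and centred within about 2 mm; I handed in at about 27 s, and no verdict was shown.

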